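# Read the code labels on two sloping parts with a hand reader

### The arm

A 7-joint arm with a two-finger parallel gripper is mounted at the origin on a cart in front of the work surface, level with it; the furniture and walls round the work are solid. World frame = base frame: x ahead of the robot, y to its left, z up, the work surface at z = 0. Lengths are in mm, angles in degrees, forces in N, time in s.
With the tool pointing down it reaches from about 425 to 875 mm from the base axis. Payload 4.7 kg.
Tool frame: the origin (TCP) lies between the finger pads; the fingertips stand 14 mm ahead of it and the grasp point (between the pads) lies 5 mm behind it; z points along the fingers, y is the line along which they close (so a half turn about z gives the same grasp; the last joint's range is limited). The gripper opens to 85 mm and grips with 20 to 120 N. Pads are 22 mm wide; open, the fingers measure 114 mm over their backs; the gripper's body (76 mm by 85 mm) begins 54 mm behind the grasp point. The pads swing forward as they close: fully open they stand 13 mm farther back than shut.
Start: joints at [71.396, 18.392, -4.016, 83.108, 1.295, 78.541, -3.26], TCP at [216.012, -613.076, 245.349] pointing down, gripper open.
Joint ranges: [-163.93, 163.93], [-17.29, 119.83], [-79.2, 71.16], [3.27, 140.29], [-89.18, 269.18], [5.43, 117.66], [-154.24, 154.24]. Speed limits (degrees/s): [147.25, 147.25, 180, 180, 180, 180, 180].

### API

Orientations are given as a 3x3 rotation matrix whose columns are the frame's x, y, z axes.
In Python, from rig import ctrl gives the robot as it stands.
- The arm moves only by the shell command python3 -m inch 'ROWS' [OPENING] [FORCE]. ROWS is JSON, a list of rows, each a list of 6 numbers: the shift along the world's x, y, z in mm, then the turn, a rotation vector about the world's x, y, z in degrees. A call has 1 to 12 rows; each row shifts and turns the commanded pose from where the row before left it; what a row does not reach is not made up. A row lasts 1/12 s, in which the tool goes at most 41.7 mm and 7.16 degrees, less where a joint would pass 70% of its speed; a pose out of reach is approached as far as the arm can. A call with a gripper value outside its range is refused whole. OPENING is the opening, from 0 (shut) to 1 (fully open), set as the call begins (- or left out, the last holds). The fingers move at their own pace and stop on an object; FORCE is the grip in N (left out, the last holds). Time passes only in rows, so rows that do not move let the fingers close. It gives the time, the measured TCP pose, the force, the opening and the grip force at its end, in the units of the state.
- ctrl.read_state(): the state, without advancing time (a new reading comes with each control period).
- ctrl.camera(name): name is "scene" or "top" or "wrist"; returns a dict with "frame" (400x640x3 uint8, red, green, blue), "z_map" (400x640 float32, mm along the optical axis (not along the pixel's ray), 0 where there is no reading), "vfov" (degrees; the focal length in pixels is half the picture's height over the tangent of half this angle, whatever the lens; pixels are square), "cx", "cy" (the principal point, pixels), "eye" and "rotation" of the camera in the world. Camera axes: x right, y down, z forward; pixel columns grow to the right and rows downward; lengths in mm; the calibration is good to about 2 mm. A picture is of the moment at which its call begins.
- ctrl.job_done(): hands the job in; it is judged then, once.
Trained networks look in a picture, given as the dict that the camera call returned (one of the last four; its "shot" number tells which), for a name from the list of things; names that differ only in an ending like _2 or _b are one class to them, and where a whole thing is asked for, a point or a joint stands for the part that bears it (a point fixed in the world has none). Each returns a list of dicts, best first, with "conf" (0 to 1); they miss things now and then, are a little off and sometimes report something else, mostly with a low value. They report only what shows in the picture. A call takes as long as a camera call.
- ctrl.spot_in(query, picture): "centre" ([column, row] in pixels, amid what is visible of it).
- ctrl.trace(query, picture): "pixels" (400x640 bool, what is visible of it) and "centre" ([column, row] in pixels, amid what is visible of it).
- ctrl.place_of(query, picture): "centre" ([column, row] in pixels: a listed point, or the origin of a listed thing).
The state is a dict: "clock": time; "joint_pos": joint angles; "joint_vel": joint speeds; "joint_torque": joint torques, N m; "position": TCP position; "eef_rot": TCP orientation; "force": force on the tool from outside, world axes, zero at the start; "ft_torque": the same for the moment, N m; "grip_width": finger opening in mm; "gripper_force": force on a finger pad.
Only numpy, scipy, OpenCV 4.12 (cv2) and the standard library are available. Lean on these libraries where they do the work, as an engineer would, in place of code of your own. Each camera call takes 0.05 s, during which the arm holds its last target. There are 200 camera calls.

### The job

Book in the two parts on the sloping rests: take the hand-held code reader from its dock, point its open foot squarely at the middle of the code label on the round flange from about 6 cm away and hold it still there for a good second, then do the same with the label on the rectangular plate. Do not touch the parts or their rests with the reader and leave the oil can and the nut where they are. Finally stand the reader upright in its dock again, fully down, and let go of it.

Things in the scene. Friction and masses are not known exactly. Their poses are not given: they have to be found in the camera images.
- reader: Hand-held code reader, 132 mm tall, 0.18 kg, standing in its dock. Origin: centre of its flat foot, z up through the handle. z 0 to 42 mm: black square hood, 46 x 46 mm, the lens looking out of its open foot along -z (reads by itself, no trigger); z 52 to 132 mm: grey flat-sided handle, 36 mm along x, 26 mm along y: grip across y, e.g. at z = 100 mm.
- lens (a point): Centre of the reader's open foot (the reader's origin), where the reading beam leaves along the reader's -z; axes as the reader.
- spot (a point): The point on the reading beam 60 mm beyond the open foot, the best reading distance; axes as the reader.
- dock: The reader's dock: grey plastic tray fixed to the bench, 66 x 66 mm outside, 58 x 58 mm inside, rim 14 mm high, inner floor at z = 4 mm, a small tab on its -x side. Origin: centre of its underside. The reader stands in it, foot down, square to it as at the start (6 mm of play all round).
- flange_rest: Fixed sloping metal rest, foot 110 x 84 mm, about 90 mm high at the back, rising away from the robot at 38 degrees, that carries the round grey flange (104 mm across, 9 mm thick, bored in the middle). Origin: centre of the underside of its foot, z up, its slope faces its own -x and up.
- plate_rest: Fixed sloping metal rest, foot 110 x 84 mm, about 90 mm high at the back, rising away from the robot at 27 degrees, that carries the rectangular drilled plate (85 mm along the slope, 130 mm wide, 9 mm thick). Origin: centre of the underside of its foot, z up, its slope faces its own -x and up.
- flange_code: The white 28 x 28 mm label with a black dot code on the flange, uphill of its bore. Origin: centre of the label's face; z is the outward normal (38 degrees from vertical, leaning to the rest's -x side), x points up the slope, y across.
- plate_code: The same kind of 28 x 28 mm label in the middle of the rectangular plate. Origin: centre of the label's face; z is the outward normal (27 degrees from vertical, leaning to the rest's -x side), x points up the slope, y across.
- tap_post: Fixed obstacle: grey steel tapping post between the two rests, 230 mm high on a 120 mm round base, with a thin level bar at 160 to 170 mm height running from about 170 mm in front of it to 170 mm behind it; carry the reader over or round it. Origin: under the post.
- oiler: Bystander: red pump oil can, 64 x 93 mm, 178 mm high with its thin spout; origin under its middle.
- spindle_nut: Bystander: dark hexagon nut, 35 x 40 x 18 mm, lying flat; origin under its middle.

How it is judged:
By the outcome, as a careful person would: the job done as asked, in the order asked, and still so for the second after the job is handed in, with the robot touching nothing.
It also fails if it takes over 67 s, if anything falls off the work surface, if the arm or the gripper's body presses on something with over 40 N, if the wrist force passes 120 N, or if a joint passes its speed limit or range.

## Working session

There is one attempt and no reset: what is moved stays moved. The work goes in short steps, Python scripts to look and compute and a shell command to move; the robot and the scene stay as the last step left them, time stands still between calls to the robot, and variables do not carry over. Pictures are saved under pics/ and viewed, at most 10 in all, crops included, and the job is handed in when it is done.

```bash
ls; mkdir -p pics; cat > h.py <<'E'
import numpy as np, cv2
from rig import ctrl
def ray(p,uv):
    f=p["frame"].shape[0]/2/np.tan(np.radians(p["vfov"])/2)
    d=np.array([(uv[0]-p["cx"])/f,(uv[1]-p["cy"])/f,1.0])
    return np.array(p["eye"]),np.array(p["rotation"])@d
def pt(p,uv,z=None):
    e,d=ray(p,uv)
    if z is None: z=p["z_map"][int(round(uv[1])),int(round(uv[0]))]
    return e+d*z
def cloud(p):
    H,W=p["z_map"].shape; f=H/2/np.tan(np.radians(p["vfov"])/2)
    u,v=np.meshgrid(np.arange(W),np.arange(H)); z=p["z_map"]
    c=np.stack([(u-p["cx"])/f*z,(v-p["cy"])/f*z,z],-1)
    return c@np.array(p["rotation"]).T+np.array(p["eye"])
def save(p,n): cv2.imwrite("pics/"+n,p["frame"][:,:,::-1])
E
python3 - <<'E'
from h import *
np.set_printoptions(precision=1,suppress=True)
s=ctrl.read_state();print(s["clock"],s["position"],s["eef_rot"],s["grip_width"])
P={}
for n in ["scene","top"]:
    p=ctrl.camera(n);P[n]=p;save(p,n+"0.png");print(n,p["eye"],np.array(p["rotation"]).tolist(),p["vfov"])
    for q in ["reader","dock","flange_code","plate_code","flange_rest","plate_rest","tap_post","oiler","spindle_nut"]:
        for r in ctrl.trace(q,p)[:2]:
            m=r["pixels"]&(p["z_map"]>0);c=cloud(p)[m]
            if len(c): print(q,round(r["conf"],2),np.round(r["centre"]),m.sum(),"med",np.median(c,0),"lo",np.percentile(c,3,axis=0),"hi",np.percentile(c,97,axis=0))
        if q in("reader","flange_code","plate_code","dock"):
            for r in ctrl.place_of(q,p)[:1]: print("  place",q,round(r["conf"],2),np.round(r["centre"],1),pt(p,r["centre"]))
E
```

```text
pics
0.0 [ 215.8 -612.6  244.2] [[ 0.9  0.3 -0. ]
 [ 0.3 -0.9  0. ]
 [-0.  -0.  -1. ]] 85.42537299955275
scene [-106.3 -429.7  532.9] [[0.5682347334109925, -0.42537223579091, 0.7043917580179232], [-0.8227215400603975, -0.3097588163804888, 0.47663271309804806], [0.015445234410199543, -0.8503575346245841, -0.5259786193765037]] 44.468418958423875
reader 0.85 [355. 262.] 2121 med [ 423.8 -158.6   62.4] lo [ 416.6 -173.3   10.4] hi [ 455.5 -134.1  135.3]
  place reader 0.97 [351.7 283.8] [ 418.4 -156.1   24.4]
dock 0.77 [350. 294.] 807 med [ 406.9 -161.4    9.1] lo [ 390.  -184.     0.3] hi [ 469.6 -120.6   14.8]
  place dock 0.88 [353.  286.8] [ 417.5 -159.3   20.5]
flange_code 0.6 [385. 184.] 152 med [639.9 -97.   78. ] lo [ 630.5 -108.4   70.6] hi [651.  -85.5  85.2]
  place flange_code 0.59 [385.8 185. ] [642.9 -94.8  79.4]
plate_code 0.49 [236. 186.] 149 med [497.4 151.7  59.9] lo [486.  138.4  54. ] hi [508.8 164.6  66.5]
  place plate_code 0.74 [233.8 186.4] [495.2 157.4  59.4]
flange_rest 0.86 [381. 204.] 2601 med [ 616.2 -108.2   51.5] lo [ 567.2 -141.     5.4] hi [653.6 -49.2  8
[... 1230 characters left out ...]
] [640.8 -92.6  79.9]
plate_code 0.64 [234. 234.] 271 med [499.1 154.2  61.3] lo [486.2 140.7  54.4] hi [510.4 167.8  68. ]
  place plate_code 0.68 [233.8 235.8] [493.  154.6  58.3]
plate_rest 0.87 [234. 230.] 4506 med [502.8 152.9  61.6] lo [455.3  92.9   7.1] hi [550.1 214.4  78.3]
tap_post 0.28 [412. 270.] 816 med [ 440.2 -136.4  116.6] lo [ 420.7 -157.2   31.4] hi [ 459.3 -124.9  137.5]
oiler 0.76 [223. 124.] 1555 med [679.1 177.2  73.4] lo [654.7 148.9   7. ] hi [713.  210.5 171.3]
oiler 0.54 [411. 268.] 916 med [ 440.8 -136.5  105. ] lo [ 419.2 -158.9   13. ] hi [ 461.4 -124.5  137.5]
spindle_nut 0.58 [324. 223.] 254 med [519.3   2.1  17.1] lo [500.8 -14.1  -1. ] hi [535.9  19.3  20.6]
```

```bash
python3 - <<'E'
import cv2,numpy as np
a=cv2.imread("pics/scene0.png")[60:360,100:540];b=cv2.imread("pics/top0.png")[60:360,120:560]
cv2.imwrite("pics/both.png",np.vstack([a,b]))
E
```

```text
(no output)
```

View pics/both.png

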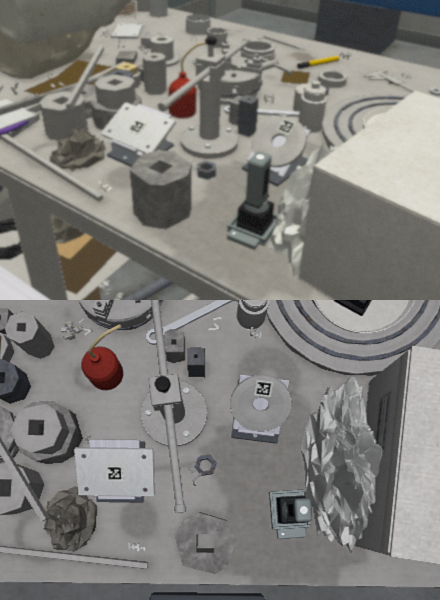

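```bash
cat > m.py <<'E'
from h import *
np.set_printoptions(precision=2,suppress=True)
def plane(c):
    m=np.median(c,0);c=c[np.linalg.norm(c-m,axis=1)<60]
    for _ in range(4):
        m=c.mean(0);n=np.linalg.svd(c-m,full_matrices=False)[2][2];n*=np.sign(n[2]);d=(c-m)@n;c=c[abs(d)<max(2.0,1.5*np.std(d))]
    return m,n,len(c)
for nm in ["top","scene"]:
    p=ctrl.camera(nm);C=cloud(p)
    for q in ["flange_code","plate_code"]:
        rr=ctrl.trace(q,p)
        if not rr: continue
        mk=rr[0]["pixels"];k=cv2.dilate(mk.astype(np.uint8),np.ones((25,25)))>0
        c=C[k&(p["z_map"]>0)];c=c[c[:,2]>20]
        m,n,N=plane(c)
        # white label centre
        g=(p["frame"].min(2)>0)&mk
        ys,xs=np.nonzero(mk);r=cv2.minAreaRect(np.stack([xs,ys],1).astype(np.float32))
        e,d=ray(p,r[0]);x=e+d*(((m-e)@n)/(d@n))
        print(nm,q,"n",n,"tilt",np.degrees(np.arccos(n[2])),"az",np.degrees(np.arctan2(n[1],n[0])),N,"rect",r,"centre",x)
    # reader handle top
    m=(C[...,2]>120)&(C[...,2]<145)&(C[...,0]>390)&(C[...,0]<490)&(C[...,1]>-200)&(C[...,1]<-100)&(p["z_map"]>0)
    c=C[m];t=c[c[:,2]>np.percentile(c[:,2],90)-4]
    r=cv2.minAreaRect(t[:,:2].astype(np.float32));print(nm,"top",len(t),t[:,2].mean(),r)
    m=(C[...,2]>8)&(C[...,2]<22)&(C[...,0]>380)&(C[...,0]<490)&(C[...,1]>-210)&(C[...,1]<-90)&(p["z_map"]>0)
    r=cv2.minAreaRect(C[m][:,:2].astype(np.float32));print(nm,"dock rim",m.sum(),r)
    m=(C[...,2]>100)&(C[...,0]>500)&(C[...,1]>-60)&(C[...,1]<110)&(p["z_map"]>0);c=C[m]
    b=c[c[:,2]<178];print(nm,"post",len(c),c.min(0),c.max(0)); 
    if len(b)>3: print("bar fit",b[np.argmin(b[:,0])],b[np.argmax(b[:,0])])
E
python3 m.py
```

```text
top flange_code n [0.88 0.47 0.09] tilt 84.77572762611311 az 28.37177966009514 547 rect ((413.4007873535156, 268.4124755859375), (26.822664260864258, 35.05659866333008), 86.42366790771484) centre [ 441.96 -142.76   81.46]
top top 335 135.56571360558652 ((440.651123046875, -147.40199279785156), (34.254295349121094, 24.243898391723633), 3.3758063316345215)
top dock rim 613 ((431.4673156738281, -152.55099487304688), (98.13099670410156, 82.18524169921875), 17.488645553588867)
top post 2525 [500.02  36.03 100.03] [866.31 102.64 230.86]
bar fit [500.02  43.64 170.61] [866.31  87.8  102.11]
scene flange_code n [-0.63  0.07  0.78] tilt 39.061416629080625 az 173.34522759276066 740 rect ((385.8000183105469, 186.40000915527344), (13.416407585144043, 13.416407585144043), 26.56505012512207) centre [641.56 -95.76  77.28]
scene plate_code n [-0.45  0.    0.89] tilt 26.88282486516489 az 179.47301860824658 1228 rect ((236.42303466796875, 186.61537170410156), (10.816654205322266, 13.867505073547363), 33.6900634765625) centre [497.7  152.92  59.32]
scene top 220 134.83816438599678 ((439.2943115234375, -150.52926635742188), (35.76470947265625, 23.979122161865234), 2.391680955886841)
scene dock rim 797 ((420.0177001953125, -156.09512329101562), (89.00823974609375, 76.8553695678711), 25.34629249572754)
scene post 1764 [500.02  32.64 100.05] [865.91  99.55 228.76]
bar fit [500.02  41.09 170.33] [865.91  87.3  101.62]
```

The picture shows the reader in its dock at top-picture (411,270), beside a jagged lump and a big box on its -y side. The flange is at (382,155), the plate at (235,232) and the bar at about (300,240) to (278,60). I still need the clutter heights near the dock.

```bash
python3 - <<'E'
from h import *
from m import plane
E
python3 - <<'E'
from h import *
np.set_printoptions(precision=1,suppress=True,linewidth=200)
A=[]
ps=[ctrl.camera(n) for n in("top","scene")]
for p in ps:
    C=cloud(p)[p["z_map"]>0];A.append(C)
C=np.vstack(A)
x0,y0,s=320,-320,25
H=np.zeros((20,26),int)-1
i=((C[:,0]-x0)//s).astype(int);j=((C[:,1]-y0)//s).astype(int)
k=(i>=0)&(i<20)&(j>=0)&(j<26)
np.maximum.at(H,(i[k],j[k]),C[k,2].astype(int))
print("y:",[y0+s*j for j in range(26)])
for a in range(20)[::-1]: print(x0+s*a,' '.join('%4d'%h for h in H[a]))
# bar
B=A[0];b=B[(B[:,2]>158)&(B[:,2]<176)&(B[:,1]>-20)&(B[:,1]<110)&(B[:,0]>400)]
print("bar",b.min(0),b.max(0),b[b[:,0]<480].mean(0),b[b[:,0]>700].mean(0))
# dock tab/rim yaw: dock colour mask pts at z 10..17
for p in ps:
    r=ctrl.trace("dock",p)[0];c=cloud(p)[r["pixels"]&(p["z_map"]>0)]
    c=c[(c[:,2]>11)&(c[:,2]<17)];print("rim",len(c),c.min(0),c.max(0),cv2.minAreaRect(c[:,:2].astype(np.float32)))
    r=ctrl.trace("reader",p)[0];c=cloud(p)[r["pixels"]&(p["z_map"]>0)]
    c=c[(c[:,2]>128)];print("rtop",len(c),np.median(c,0),cv2.minAreaRect(c[:,:2].astype(np.float32)))
# labels, correct picks in top
p=ps[0];C=cloud(p)
for q,uv in(("fl",(382,148)),("pl",(234,234))):
    ok=np.zeros((400,640),np.uint8);cv2.circle(ok,uv,24,1,-1)
    c=C[(ok>0)&(p["z_map"]>0)];c=c[c[:,2]>15]
    for _ in range(6):
        m=c.mean(0);n=np.linalg.svd(c-m,full_matrices=False)[2][2];n*=np.sign(n[2]);d=(c-m)@n;c=c[abs(d)<max(1.5,1.5*d.std())]
    g=p["frame"].min(2).astype(float);w=((g>215)|((g<70)))*ok; 
    crop=p["frame"][uv[1]-14:uv[1]+15,uv[0]-14:uv[0]+15].min(2)
    e,d=ray(p,uv);print(q,n,np.degrees(np.arccos(n[2])),np.degrees(np.arctan2(n[1],n[0])),len(c),e+d*(((m-e)@n)/(d@n)))
    cv2.imwrite(f"pics/{q}.png",cv2.resize(p["frame"][uv[1]-24:uv[1]+24,uv[0]-24:uv[0]+24,::-1],(384,384),interpolation=0))
p=ps[1]
cv2.imwrite("pics/lab.png",np.vstack([np.hstack([cv2.imread("pics/fl.png"),cv2.imread("pics/pl.png")]),cv2.resize(np.hstack([p["frame"][174:198,361:409,::-1],p["frame"][174:198,212:260,::-1]]),(768,192),interpolation=0)]))
E
```

```text
top flange_code n [-0.62  0.08  0.78] tilt 38.623917538186106 az 172.96657762524708 927 rect ((382.5899963378906, 147.86997985839844), (16.12203598022461, 15.697771072387695), 8.130102157592773) centre [641.95 -94.12  78.13]
top plate_code n [-0.45  0.    0.89] tilt 26.938254352172994 az 179.95029093565572 1383 rect ((234.0, 232.5), (15.0, 16.0), 90.0) centre [498.47 154.12  60.24]
top top 339 135.49087661612657 ((440.6415710449219, -147.78741455078125), (34.46091842651367, 23.95549201965332), 3.2746167182922363)
top dock rim 623 ((431.57696533203125, -152.75746154785156), (97.21949768066406, 82.76100158691406), 16.669309616088867)
top post 2521 [500.28  36.06 100.07] [864.99 102.87 230.55]
bar fit [500.28  40.93 167.68] [864.99  87.5  104.54]
scene flange_code n [-0.62  0.08  0.78] tilt 38.55837929412125 az 173.0555730223014 764 rect ((386.3999938964844, 186.20001220703125), (13.416406631469727, 14.310833930969238), 26.56505012512207) centre [642.21 -96.64  77.71]
scene plate_code n [-0.45  0.    0.89] tilt 26.834700905849253 az 179.66046555160978 1188 rect ((236.576904296875, 186.3
[... 2944 characters left out ...]
    4   92   93   92   92   93    3    9   12   12    4   17   34   49   30    4    3
345  197    4   34    3    3    4    4    4    3    4    3   93   93   92   93    4   15   17   17   17   17   25   36   17   17   17
320    3    3    3    3    3    3    4    3    4    3    3   93   94   89    3    3   15   17   16   17   15    3    4    3    3    3
bar [435.2  28.2 158.1] [786.8  92.5 176. ] [456.4  38.1 170.7] [744.7  78.5 170.5]
rim 256 [ 392.1 -177.7   11. ] [ 474.2 -113.2   17. ] ((433.335205078125, -145.4876708984375), (80.51626586914062, 61.54905700683594), 3.962005853652954)Traceback (most recent call last):
  File "<stdin>", line 22, in <module>
IndexError: list index out of range
```

```bash
python3 - <<'E'
from h import *
np.set_printoptions(precision=3,suppress=True,linewidth=200)
s=ctrl.read_state();print(s["clock"],s["position"],np.array(s["eef_rot"]))
C=np.vstack([(lambda p:cloud(p)[p["z_map"]>0])(ctrl.camera(n)) for n in("top","scene")])
x0,y0,s=390,-240,10
H=np.zeros((12,9),int)-1
i=((C[:,0]-x0)//s).astype(int);j=((C[:,1]-y0)//s).astype(int)
k=(i>=0)&(i<12)&(j>=0)&(j<9);np.maximum.at(H,(i[k],j[k]),C[k,2].astype(int))
print([y0+s*j for j in range(9)])
for a in range(12): print(x0+s*a,H[a])
E
```

```text
2.2 [ 216.014 -613.078  245.323] [[ 0.943  0.332 -0.   ]
 [ 0.332 -0.943 -0.   ]
 [-0.     0.    -1.   ]]
[-240, -230, -220, -210, -200, -190, -180, -170, -160]
390 [69 77 90 42 15  3 12 12 11]
400 [83 92 94 44 39 14 13 15 16]
410 [108 104 100  52  36  16  46  46  46]
420 [110 106  96  65  43  15  45 134 137]
430 [120 100  91  84  87  70  47 136 138]
440 [128  91  86  85  89  86  45 134 137]
450 [137 108  77  77  94  91  44 134 137]
460 [149 127  70  74 105 108  51  57  48]
470 [148 134  98  88 106 108  50  15  16]
480 [141 148 142  94 109 111  51   3   3]
490 [140 160 155 109 109 109  83   2   4]
500 [133 147 147 118 110 103  79   2   2]
```

```bash
python3 -m inch '[[0,0,25,0,0,0],[8,30,10,0,0,-2],[15,38,0,0,0,-2],[18,37,0,0,0,-2],[20,36,0,0,0,-2],[20,36,0,0,0,-2],[20,36,0,0,0,-2],[20,36,0,0,0,-2],[20,36,0,0,0,0],[20,36,0,0,0,0],[20,36,0,0,0,0],[20,36,0,0,0,0]]' 0.55 40
```

```text
clock: 3.3
position: [417.6, -218.2, 280.8]
eef_rot: [[0.996, 0.094, 0.001], [0.094, -0.996, -0.001], [0.001, 0.001, -1.0]]
force: [0.7, -0.0, 0.3]
grip_width: 46.9
gripper_force: 0.0
```

```bash
python3 -m inch '[[7,22,0,0,0,-1],[7,23,0,0,0,-1],[8,23,0,0,0,0],[0,0,0,0,0,0],[0,0,0,0,0,0]]' 0.5 && python3 - <<'E'
from h import *
np.set_printoptions(precision=2,suppress=True,linewidth=200)
s=ctrl.read_state();print(s["position"],np.array(s["eef_rot"]).tolist(),s["joint_pos"])
p=ctrl.camera("wrist");save(p,"w1.png");C=cloud(p);print(p["eye"],p["vfov"])
m=(C[...,2]>128)&(C[...,2]<145)&(abs(C[...,0]-440)<45)&(abs(C[...,1]+149)<35)&(p["z_map"]>0)
c=C[m];print(len(c),c.mean(0),cv2.minAreaRect(c[:,:2].astype(np.float32)))
for q in("reader","dock","lens"):
  for r in ctrl.trace(q,p)[:1]:
    c=C[r["pixels"]&(p["z_map"]>0)];print(q,r["conf"],r["centre"],c.min(0),c.max(0))
    for lo,hi in((10,20),(36,52),(128,145)):
      b=c[(c[:,2]>lo)&(c[:,2]<hi)]
      if len(b)>5: print(lo,len(b),b[:,2].mean(),cv2.minAreaRect(b[:,:2].astype(np.float32)))
E
```

```text
clock: 3.72
position: [439.5, -150.7, 280.7]
eef_rot: [[0.998, 0.063, 0.0], [0.063, -0.998, -0.001], [0.0, 0.001, -1.0]]
force: [-0.4, 0.4, 0.6]
grip_width: 43.0
gripper_force: 0.0
[ 439.47 -150.73  280.69] [[0.9980140644863801, 0.06298982124488597, 0.0004577192510867337], [0.06299020695239807, -0.9980137538179813, -0.0008837523610817875], [0.00040114270472252773, 0.0009108291162347205, -0.9999995047373033]] [ 45.68  -4.67 -28.12 104.18  -2.19  79.91 -68.37]
[ 510.75 -145.12  408.86] 69.26456160563195
899 [ 439.93 -147.64  134.95] ((439.0965576171875, -147.93719482421875), (34.56129455566406, 25.538990020751953), 2.5845344066619873)
reader 0.85 [316.6, 177.9] [ 376.72 -172.21   -1.39] [ 462.42 -122.79  138.42]
10 34 13.484110507953087 ((428.5971984863281, -149.124267578125), (65.54930877685547, 44.677001953125), 4.15442419052124)
36 521 45.120659714209445 ((438.9799499511719, -147.98768615722656), (45.09107208251953, 45.721336364746094), 4.387526512145996)
128 899 134.94728852615478 ((439.0965576171875, -147.93719482421875), (34.56129455566406, 25.538990020751953), 2.5845344066619873
[... 230 characters left out ...]
 ((437.4029846191406, -148.67483520507812), (41.660762786865234, 45.966285705566406), 2.0047619342803955)
128 8 132.97374272939123 ((433.20196533203125, -160.33163452148438), (7.436710357666016, 0.0692632645368576), 4.118939399719238)
lens 0.84 [316.0, 178.1] [ 415.05 -171.92    8.32] [ 462.34 -125.51  138.42]
10 18 14.443034122731595 ((460.7634582519531, -146.87181091308594), (0.9425228238105774, 41.9512825012207), 3.3409175872802734)
36 489 45.23609331239665 ((438.92816162109375, -148.07872009277344), (45.09907531738281, 45.520713806152344), 4.198444366455078)
128 840 135.05395813749422 ((439.59527587890625, -147.91468811035156), (33.562801361083984, 25.538990020751953), 2.584534168243408)
```

View pics/w1.png

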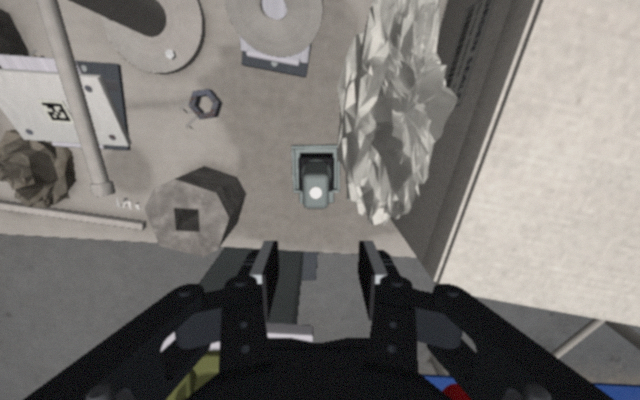

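The wrist view shows the reader at (317,178) between the open fingers' paths and clear of the lump at (390,130). Its measured position is (439,-148), top at z≈135, yaw ≈4°.

```bash
python3 -m inch '[[0,3,-20,0,0,0],[0,0,-25,0,0,0],[0,0,-25,0,0,0],[0,0,-25,0,0,0],[0,0,-20,0,0,0],[0,0,-15,0,0,0],[0,0,-12,0,0,0],[0,0,-10,0,0,0],[0,0,-8,0,0,0],[0,0,-6,0,0,0],[0,0,0,0,0,0]]'; python3 -m inch '[[0,0,0,0,0,0],[0,0,0,0,0,0],[0,0,0,0,0,0],[0,0,0,0,0,0],[0,0,0,0,0,0],[0,0,0,0,0,0]]' 0.1 50
```

```text
clock: 4.83
position: [438.4, -149.2, 113.4]
eef_rot: [[0.998, 0.059, -0.002], [0.059, -0.998, 0.001], [-0.001, -0.001, -1.0]]
force: [0.2, 0.2, -0.4]
grip_width: 43.0
gripper_force: 0.0
clock: 5.33
position: [439.4, -149.2, 114.9]
eef_rot: [[0.998, 0.06, 0.001], [0.06, -0.998, -0.001], [0.001, 0.001, -1.0]]
force: [-0.3, 0.6, 1.0]
grip_width: 25.4
gripper_force: 53.3
```

```bash
python3 -m inch '[[0,0,6,0,0,0],[0,0,15,0,0,0],[0,0,25,0,0,0],[0,0,30,0,0,0],[0,0,30,0,0,0],[0,0,20,0,0,0],[0,0,4,0,0,0],[0,0,0,0,0,0]]'; python3 -m inch '[[12,9,0,-0.5,-4,0],[14,10,0,-0.7,-5.6,0],[16,11,-4,-0.7,-5.6,0],[16,11,-5,-0.7,-5.6,0],[16,11,-6,-0.7,-5.6,0],[14,9,-6,-0.7,-5.6,0],[10,6,-6,-0.6,-5.7,0],[0,0,0,0,0,0],[0,0,0,0,0,0],[0,0,0,0,0,0]]'; python3 - <<'E'
from h import *
np.set_printoptions(precision=3,suppress=True,linewidth=200)
s=ctrl.read_state();print(s["position"],np.array(s["eef_rot"]),s["joint_pos"],s["force"])
ps=[ctrl.camera(n) for n in("scene","top","wrist")]
for p in ps: save(p,f"r_{p['shot']}.png");print(p['shot'])
a=ps[0]["frame"][100:300,220:480,::-1];b=ps[1]["frame"][60:260,270:530,::-1]
cv2.imwrite("pics/read1.png",np.vstack([cv2.resize(np.hstack([a,b]),(780,300)),cv2.resize(ps[2]["frame"][:,:,::-1],(480,300)).repeat(1,1) if 0 else np.pad(cv2.resize(ps[2]["frame"][:,:,::-1],(480,300)),((0,0),(0,300),(0,0)))]))
for p in ps:
    for r in ctrl.trace("reader",p)[:1]:
        c=cloud(p)[r["pixels"]&(p["z_map"]>0)]
        print(p["shot"],r["conf"],len(c),np.median(c,0))
    for q in("lens","spot","flange_code"):
        r=ctrl.place_of(q,p)[:1]
        if r: print(q,r[0]["conf"],r[0]["centre"])
E
```

```text
clock: 6.0
position: [439.7, -149.3, 245.7]
eef_rot: [[0.998, 0.059, 0.002], [0.059, -0.998, -0.002], [0.002, 0.002, -1.0]]
force: [-1.3, 0.4, -2.1]
grip_width: 25.7
gripper_force: 53.1
clock: 6.83
position: [532.4, -86.4, 219.7]
eef_rot: [[0.82, 0.024, 0.572], [0.081, -0.994, -0.075], [0.567, 0.108, -0.817]]
force: [0.5, -0.3, -1.6]
grip_width: 25.3
gripper_force: 53.0
[532.364 -86.41  219.721] [[ 0.82   0.024  0.572]
 [ 0.081 -0.994 -0.075]
 [ 0.567  0.108 -0.817]] [ 30.409 -17.03  -20.857 128.521 -12.278  32.571 -69.913] [ 0.468 -0.266 -1.636]
12
13
14
12 0.57 1385 [ 557.749 -102.319  168.222]
lens 0.64 [378.6, 170.8]
spot 0.63 [376.5, 170.1]
flange_code 0.55 [383.9, 185.9]
13 0.96 1585 [568.128 -87.213 187.926]
lens 0.96 [385.4, 165.7]
flange_code 0.75 [383.9, 146.5]
14 0.64 8389 [538.282 -86.326 232.135]
lens 0.49 [30.6, 316.2]
flange_code 0.6 [311.3, 174.3]
```

View pics/read1.png

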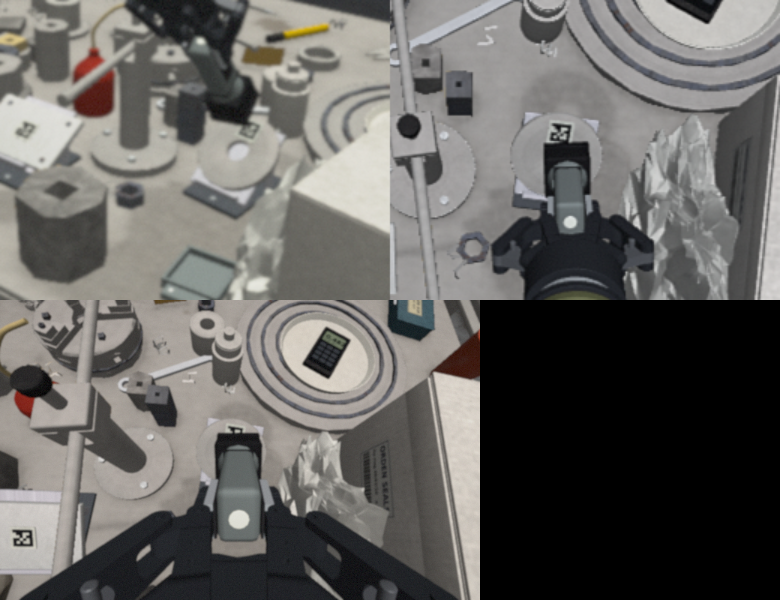

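The views show the reader's hood above the flange label, with the tilt about 3° short. J2 is at its lower limit of -17°, so I need a kinematic model to find a reachable arm posture. I'll fit one from the recorded states.

```bash
cat > kin.py <<'E'
import numpy as np, itertools
from scipy.spatial.transform import Rotation as R
from scipy.optimize import least_squares
D=[([71.396,18.392,-4.016,83.108,1.295,78.541,-3.26],[216.012,-613.076,245.349],[[.943,.332,0],[.332,-.943,0],[0,0,-1]]),
([45.68,-4.67,-28.12,104.18,-2.19,79.91,-68.37],[439.47,-150.73,280.69],[[.998014,.06299,.00046],[.06299,-.998014,-.00088],[.0004,.0009,-1]]),
([30.409,-17.03,-20.857,128.521,-12.278,32.571,-69.913],[532.364,-86.41,219.721],[[.82,.024,.572],[.081,-.994,-.075],[.567,.108,-.817]])]
def fk(q,sg,p):
    # z,y,z,y,z,y,z chain; p: d1,d3,a3,d5,a5,a7,dt, off1,off2,off4,off6,off7
    q=np.radians(np.array(q)*sg)
    d1,d3,a3,d5,a5,a7,dt,o1,o2,o4,o6,o7=p
    Z=lambda a:R.from_rotvec([0,0,a]);Y=lambda a:R.from_rotvec([0,a,0])
    r=Z(q[0]+o1)*Y(q[1]+o2);x=np.array([0,0,d1])
    r=r*Z(q[2]);x=x+r.apply([a3,0,d3]);r=r*Y(q[3]+o4)
    x=x+r.apply([a5,0,0]);r=r*Z(q[4]);x=x+r.apply([0,0,d5]);r=r*Y(q[5]+o6)
    x=x+r.apply([a7,0,dt]);r=r*Z(q[6]+o7)
    return x,r
def res(p,sg):
    e=[]
    for q,t,M in D:
        x,r=fk(q,sg,p);e+=list((x-t));e+=list(300*(r.as_matrix()-np.array(M)).ravel())
    return e+list(.003*np.array(p[:7]))
if __name__=="__main__":
    out=[]
    for s3,s5,s7,s2,s4,s6 in itertools.product((1,-1),repeat=6):
      if s2==-1: continue
      for s1 in (-1,):
        sg=np.array([s1,s2,s3,s4,s5,s6,s7])
        for o6 in(0,1.57,-1.57,3.14):
          for o7 in (0,1.57,3.14,-1.57):
            f=least_squares(res,[300,300,50,340,-70,70,250,0,0,0,o6,o7],args=(sg,),max_nfev=40)
            out.append((f.cost,sg,f.x))
    out.sort(key=lambda t:t[0]);np.set_printoptions(precision=3,suppress=True,linewidth=200)
    for o in out[:6]: print(o)
E
time python3 kin.py
```

```text
(np.float64(27.968050659274247), array([-1,  1,  1,  1,  1,  1, -1]), array([ 433.639, -495.389,   11.058, -542.83 , -183.957,   16.003,  408.686,   -0.043,    3.154,   -0.085,   -3.067,    1.533]))
(np.float64(27.968050659275672), array([-1,  1, -1,  1,  1,  1, -1]), array([ 433.639,  495.389,  -11.058, -542.83 , -183.957,   16.003,  408.686,   -0.043,    0.013,    3.056,   -3.067,    1.533]))
(np.float64(27.968050659278354), array([-1,  1, -1,  1,  1,  1, -1]), array([ 433.639,  495.389,  -11.058, -542.83 , -183.957,   16.003,  408.686,   -0.043,    0.013,   -3.227,    3.216,    1.533]))
(np.float64(27.96805065927958), array([-1,  1, -1,  1, -1,  1, -1]), array([433.639, 495.389, -11.058, 542.83 , 183.957,  16.003, 408.686,  -0.043,   0.013,  -0.085,   0.074,   1.533]))
(np.float64(27.968050659282166), array([-1,  1, -1,  1,  1,  1, -1]), array([ 433.639,  495.389,  -11.058, -542.83 , -183.957,   16.003,  408.686,   -0.043,    0.013,   -3.227,    3.216,    1.533]))
(np.float64(27.968050659282447), array([-1,  1, -1,  1,  1,  1, -1]), array([ 433.639,  495.389,  -11.058, -542.83 , -183.957,   16.003,  408.686,   -0.043,    0.013,    3.056,   -3.067,    1.533]))
real	0m39.533s
user	0m40.007s
sys	0m0.064s
```

```bash
cat > kin2.py <<'E'
from kin import *
SG=np.array([-1,1,-1,1,-1,1,-1])
full=lambda z:np.r_[z,0,0,0,0,np.pi/2]
def fit(D):
    def r(z):
        e=[]
        for q,t,M in D:
            x,rr=fk(q,SG,full(z));e+=list(x-np.array(t))
        return e+list(.002*np.array(z))
    return least_squares(r,[350,400,0,400,0,50,250])
f=fit(D)
def look():
    from rig import ctrl
    s=ctrl.read_state();return (list(s["joint_pos"]),list(s["position"]),np.array(s["eef_rot"]).tolist())
if __name__=="__main__":
    np.set_printoptions(precision=3,suppress=True,linewidth=200)
    D.append(look());f=fit(D);print(f.cost,f.x)
    for q,t,M in D:
        x,r=fk(q,SG,full(f.x));print(x-t,np.degrees((r.inv()*R.from_matrix(M)).magnitude()))
E
python3 kin2.py
```

```text
637.8707245839347 [680.481 502.531 -12.652 611.68  323.127  32.522 476.565]
[30.437 12.678  1.319] 0.017891810219064348
[ 4.406 12.476 -1.528] 0.004883247393395302
[-0.056  1.409  0.073] 0.03042602923060013
[0.355 1.285 0.133] 3.728948993868335e-14
```

```bash
cat > goal.py <<'E'
import sys
from kin2 import *
L=110.9
LAB={"flange":([642,-95.3,78.0],[-.612,.075,.788]),"plate":([498.4,153.6,60.0],[-.454,0.002,.891])}
def report(nm):
    np.set_printoptions(precision=2,suppress=True,linewidth=200)
    q,t,M=look();t=np.array(t);M=np.array(M)
    c,n=map(np.array,LAB[nm]);n=n/np.linalg.norm(n)
    a=M[:,2];b=-n;w=np.cross(a,b);s=np.linalg.norm(w);w=w/max(s,1e-9)*np.degrees(np.arctan2(s,a@b))
    spot=t+M[:,2]*(L+60)
    print("q",np.array(q));print("pos",t,"dpos",c+n*(L+60)-t,"rotvec",w,"err angle",np.linalg.norm(w),"spot-label",spot-c)
if __name__=="__main__": report(sys.argv[1])
E
python3 goal.py flange; python3 -m inch '[[0,0,0,-0.2,-1,0],[0,0,0,0,0,0],[0,0,0,0,0,0]]'; python3 goal.py flange
```

```text
q [ 30.26 -17.1  -20.75 128.57 -12.23  32.46 -69.98]
pos [532.6  -86.38 220.31] dpos [ 4.87  3.9  -7.72] rotvec [-0.09 -2.65  0.18] err angle 2.655545351846553 spot-label [-11.24  -4.     3.01]
clock: 7.83
position: [532.5, -84.8, 220.3]
eef_rot: [[0.81, 0.025, 0.586], [0.085, -0.993, -0.076], [0.58, 0.111, -0.807]]
force: [0.2, 0.1, -1.6]
grip_width: 24.9
gripper_force: 53.0
q [ 21.51 -17.2  -13.53 129.47  -7.55  31.21 -74.07]
pos [532.51 -84.82 220.28] dpos [ 4.95  2.33 -7.68] rotvec [-0.04 -1.84  0.14] err angle 1.8504878898608896 spot-label [-9.37 -2.48  4.38]
```

```bash
python3 -m inch '[[2,1,-2,0,-0.5,0],[2,1,-3,0,-0.5,0],[1,0,-2,0,-0.5,0],[0,0,0,0,-0.3,0],[0,0,0,0,0,0]]'; python3 goal.py flange
```

```text
clock: 8.25
position: [536.9, -85.2, 212.7]
eef_rot: [[0.792, 0.017, 0.61], [0.082, -0.993, -0.079], [0.605, 0.113, -0.788]]
force: [-0.0, 0.3, -2.0]
grip_width: 25.7
gripper_force: 53.0
q [ 21.11 -16.9  -13.39 130.98  -7.76  27.65 -74.25]
pos [536.89 -85.16 212.69] dpos [ 0.57  2.67 -0.09] rotvec [ 0.19 -0.09  0.15] err angle 0.257419742451755 spot-label [-0.83 -3.38 -0.03]
```

```bash
cat > chk.py <<'E'
from h import *; from kin2 import look
np.set_printoptions(precision=1,suppress=True,linewidth=200)
for n in("top","scene","wrist"):
    q,t,M=look();M=np.array(M);p=ctrl.camera(n);C=cloud(p)
    rr=ctrl.trace("reader",p)
    if not rr: print(n,"none");continue
    c=C[rr[0]["pixels"]&(p["z_map"]>0)]
    # reader frame: z=-toolz, y=tool -y, x=tool x ; origin 110.9 ahead
    o=np.array(t)+M[:,2]*110.9
    l=(c-o)@np.stack([M[:,0],-M[:,1],-M[:,2]],1)
    for lo,hi in((-8,8),(8,38),(55,90),(120,140)):
        b=l[(l[:,2]>lo)&(l[:,2]<hi)&(np.abs(l[:,:2]).max(1)<40)]
        if len(b)>10: print(n,lo,hi,len(b),"p3",np.percentile(b,3,axis=0),"p97",np.percentile(b,97,axis=0))
E
python3 -m inch '[[0,2,0,0,0,0],[0.5,0.7,0,0,0,0],[0,0,0,0,0,0],[0,0,0,0,0,0]]'; python3 chk.py; python3 goal.py flange
```

```text
clock: 8.58
position: [538.2, -81.8, 213.8]
eef_rot: [[0.791, 0.018, 0.611], [0.083, -0.993, -0.078], [0.606, 0.113, -0.787]]
force: [0.1, -0.3, -2.3]
grip_width: 25.2
gripper_force: 53.0
top -8 8 59 p3 [ 22.7 -19.7  -0.4] p97 [24.7 22.1  7.3]
top 8 38 282 p3 [ 18.7 -21.3   8.7] p97 [24.6 23.4 37.7]
top 55 90 206 p3 [ 15.  -11.7  55.8] p97 [19.9 12.7 88.6]
top 120 140 434 p3 [-10.7 -12.5 122.7] p97 [ 19.   11.1 133.1]
scene -8 8 63 p3 [-23.2 -24.6   1.3] p97 [19.7 16.2  7.8]
scene 8 38 363 p3 [-23.4 -25.    8.7] p97 [18.1 16.5 37.6]
scene 55 90 254 p3 [-18.1 -15.1  55.7] p97 [12.5  5.7 87.9]
scene 120 140 147 p3 [-17.8 -14.  121.9] p97 [ -1.4   6.9 132.3]
wrist -8 8 79 p3 [ 21.5 -18.6   0.8] p97 [22.  20.3  6.9]
wrist 8 38 519 p3 [ 20.7 -19.7   9.3] p97 [22.  21.9 37.6]
wrist 55 90 782 p3 [ 13.3 -11.5  55.6] p97 [17.4 13.3 89.1]
wrist 120 140 4489 p3 [-15.1 -10.7 122.6] p97 [ 17.2  12.1 133.9]
q [ 20.87 -16.91 -13.64 130.9   -7.34  27.65 -75.  ]
pos [537.99 -81.89 213.56] dpos [-0.52 -0.6  -0.96] rotvec [ 0.16 -0.03  0.12] err angle 0.2028560633569835 spot-label [0.42 0.   0.94]
```

```bash
python3 -m inch '[[0,0,0,0,0,0],[0,0,0,0,0,0],[0,0,0,0,0,0],[0,0,0,0,0,0],[0,0,0,0,0,0],[0,0,0,0,0,0],[0,0,0,0,0,0],[0,0,0,0,0,0],[0,0,0,0,0,0],[0,0,0,0,0,0],[0,0,0,0,0,0],[0,0,0,0,0,0]]' >/dev/null; python3 -m inch '[[0,0,0,0,0,0],[0,0,0,0,0,0],[0,0,0,0,0,0],[0,0,0,0,0,0],[0,0,0,0,0,0],[0,0,0,0,0,0],[0,0,0,0,0,0],[0,0,0,0,0,0],[0,0,0,0,0,0],[0,0,0,0,0,0],[0,0,0,0,0,0]]'; python3 goal.py flange; python3 -m inch '[[-2,0,6,0,0,0],[-4,0,12,0,0,0],[-5,0,16,0,2,0],[-7,0,16,0,2,0],[-7,0,16,0,2,0],[-8,0,16,0,2,0],[-8,0,14,0,2,0],[-8,0,8,0,1,0],[-5,0,2,0,0,0],[0,0,0,0,0,0],[0,0,0,0,0,0]]'; python3 goal.py plate
```

```text
clock: 10.8
position: [538.0, -81.9, 213.5]
eef_rot: [[0.791, 0.018, 0.611], [0.083, -0.993, -0.078], [0.606, 0.113, -0.788]]
force: [0.3, 0.1, -1.7]
grip_width: 25.6
gripper_force: 53.0
q [ 20.88 -16.91 -13.64 130.9   -7.34  27.65 -75.  ]
pos [537.97 -81.88 213.5 ] dpos [-0.5  -0.61 -0.91] rotvec [ 0.16 -0.03  0.13] err angle 0.2037356048276012 spot-label [0.39 0.01 0.88]
clock: 11.72
position: [512.9, -86.8, 310.4]
eef_rot: [[0.901, 0.041, 0.433], [0.081, -0.994, -0.075], [0.427, 0.103, -0.898]]
force: [0.2, -0.2, -2.1]
grip_width: 25.5
gripper_force: 53.0
q [ 15.92 -17.22  -8.4  115.52  -1.65  55.49 -78.38]
pos [512.93 -86.76 310.4 ] dpos [-92.12 240.7  -98.13] rotvec [ 3.74 -1.29  1.91] err angle 4.39375449755892 spot-label [  88.46 -253.22   96.86]
```

```bash
cat > ik.py <<'E'
from kin2 import *
D=D+[([30.26,-17.1,-20.75,128.57,-12.23,32.46,-69.98],[532.6,-86.38,220.31],0),([21.51,-17.2,-13.53,129.47,-7.55,31.21,-74.07],[532.51,-84.82,220.28],0),([21.11,-16.9,-13.39,130.98,-7.76,27.65,-74.25],[536.89,-85.16,212.69],0),([20.88,-16.91,-13.64,130.9,-7.34,27.65,-75.],[537.97,-81.88,213.5],0),([15.92,-17.22,-8.4,115.52,-1.65,55.49,-78.38],[512.93,-86.76,310.4],0)]
ax=[2,1,2,1,2,1,2]
def rots(q):
    q=np.radians(np.array(q)*SG);r=R.identity();o=[r]
    for a,k in zip(q,ax):
        v=np.zeros(3);v[k]=a;r=r*R.from_rotvec(v);o.append(r)
    return o
# link vectors: base z, after J2/J3 (a,b,c), after J4/J5, after J6/J7
def row(q):
    o=rots(q);c=[o[0].as_matrix()[:,2:]]
    # lateral offsets along joint y axes (o[1] y), o[3] xyz, o[5] xyz (a5 in o[4] x), tool o[6] x,y,z
    c+=[o[1].as_matrix()[:,:2],o[3].as_matrix(),o[4].as_matrix()[:,[0]],o[5].as_matrix(),o[6].as_matrix()[:,[0,2]]]
    return np.hstack(c)
A=np.vstack([row(q) for q,_,_ in D]);b=np.hstack([t for _,t,_ in D])
prior=np.array([330,0,0,0,0,420,0,0,0,400,0,250.])
lam=.01
N=len(prior)
x=prior+np.linalg.lstsq(np.vstack([A,lam*np.eye(N)]),np.r_[b-A@prior,np.zeros(N)],rcond=None)[0]
def FK(q):
    return row(q)@x, rots(q)[7]*R.from_rotvec([0,0,np.pi/2])
if __name__=="__main__":
    np.set_printoptions(precision=1,suppress=True,linewidth=200)
    print("z0|y1x,y1|v3 xyz|a4|v5 xyz|tool x z",x);print((A@x-b).reshape(-1,3))
    print(np.linalg.svd(A)[1])
E
python3 ik.py
```

```text
z0|y1x,y1|v3 xyz|a4|v5 xyz|tool x z [248.6   0.3 -16.1   0.1 -10.7 467.   -0.8   0.1   0.3 512.7  -0.1 345.1]
[[ 0.   0.  -0. ]
 [ 0.  -0.1 -0. ]
 [-0.  -0.   0.1]
 [-0.1  0.1 -0. ]
 [ 0.  -0.  -0. ]
 [ 0.   0.  -0. ]
 [ 0.  -0.  -0. ]
 [ 0.   0.   0.1]]
[6.2 5.6 4.9 0.9 0.8 0.4 0.3 0.2 0.2 0.1 0.1 0. ]
```

```bash
cat > sol.py <<'E'
from ik import *
np.set_printoptions(precision=1,suppress=True,linewidth=200)
lo=np.array([-163.93,-17.29,-79.2,3.27,-89.18,5.43,-154.24])+1;hi=np.array([163.93,119.83,71.16,140.29,269.18,117.66,154.24])-1
def solve(T,n,q0,w=.0):
    n=np.array(n)/np.linalg.norm(n)
    def r(q):
        p,rr=FK(q);return np.r_[p-T,300*(rr.apply([0,0,1])+n),w*(q-q0)]
    return least_squares(r,np.clip(q0,lo+.1,hi-.1),bounds=(lo,hi),max_nfev=150)
if __name__=="__main__":
    c=np.array([498.4,153.6,60.]);n=np.array([-.454,.002,.891]);n/=np.linalg.norm(n)
    cur=np.array([15.92,-17.22,-8.4,115.52,-1.65,55.49,-78.38])
    f=solve(c+n*170.9,n,cur);print("from cur",f.cost,f.x)
    rng=np.random.default_rng(0);S=[]
    for i in range(60):
        q0=rng.uniform(lo,hi);q0[3]=rng.uniform(90,139);f=solve(c+n*170.9,n,q0)
        if f.cost<.5: S.append(f.x)
    print(len(S))
    for s in sorted(S,key=lambda s:np.abs(s-cur).sum())[:14]:
        _,r=FK(s);y=r.as_matrix()[:,1];print(s,"tool y",y)
E
python3 sol.py
```

```text
from cur 473.59982459247215 [ -24.2  -16.3   -9.6  126.5   16.3   52.  -113.9]
0
```

The fitted model matches to 0.1 mm. With the reader held along the tool axis, the plate pose is out of reach because of the J2 and J4 limits. The cure is to regrip in the dock with the tool pitched about the grip axis, so I'll work out how much pitch is needed.

```bash
cat > reg.py <<'E'
from sol import *
c=np.array([498.4,153.6,60.]);n=np.array([-.454,.002,.891]);n/=np.linalg.norm(n)
def S(T,a,be,q0,ydir=None,w=0):
    at=np.array([np.sin(be),0,np.cos(be)])
    def r(q):
        p,rr=FK(q);e=[p-T,300*(rr.apply(at)-a),w*(q-q0)]
        if ydir is not None: e.append(300*(rr.apply([0,1,0])-ydir))
        return np.hstack(e)
    return least_squares(r,np.clip(q0,lo+.1,hi-.1),bounds=(lo,hi),max_nfev=100)
cur=np.array([15.92,-17.22,-8.4,115.52,-1.65,55.49,-78.38])
if __name__=="__main__":
  starts=[cur,[-20,-15,0,120,0,60,-100],[45,-4,-28,104,-2,80,-68],[-60,0,50,120,0,60,-100],[20,0,-60,120,0,60,-60],[-20,-15,0,120,0,60,0],[-20,-15,0,120,180,60,60]]
  for L in (111,95):
   for be in(0,8,12,16,20,25,30):
    b=np.radians(be)
    f=min((S(c+n*(60+L),-n,b,np.array(s,float)) for s in starts),key=lambda f:f.cost)
    g=min((S(np.array([439.2,-148,4+L]),np.array([0,0,-1.]),b,np.array(s,float),np.array([.062,-.998,0])) for s in starts[:3]),key=lambda f:f.cost)
    print(L,be,"plate",round(f.cost,2),f.x,FK(f.x)[1].as_matrix()[:,1],"dock",round(g.cost,2),g.x)
E
python3 reg.py
```

```text
111 0 plate 475.14 [-24.2 -16.3  -9.6 126.5  16.3  52.  152. ] [-0.9 -0.3 -0.4] dock 0.0 [  4.    1.8  11.5 118.2  -0.4  60.  -70.7]
111 8 plate 2.29 [-25.1 -16.3  -9.5 124.9  16.1  58.1 -91.3] [ 0.6 -0.7  0.3] dock 0.0 [ 18.4   7.8  -5.1 112.    3.2  67.9 -74.6]
111 12 plate 0.0 [  -3.9  -16.2  -20.1  122.8   -0.9   58.1 -120.8] [-0.1 -1.  -0.1] dock 0.0 [ 46.9  13.9 -37.9 108.2  11.6  72.9 -82.1]
111 16 plate 0.0 [  -2.6  -14.6  -18.   121.4   -5.6   60.  -125. ] [-0.3 -1.  -0.1] dock 0.0 [ 43.8  16.9 -36.2 105.6  13.2  77.  -83.8]
111 20 plate 0.0 [ -2.3 -16.1 -43.3 127.3  30.9  59.  -45.6] [0.8 0.3 0.4] dock 0.0 [ 13.1  16.2  -1.8 104.    5.6  79.2 -77.2]
111 25 plate 0.0 [ 20.2  -3.7 -57.1 112.9  19.   73.6 -87.2] [ 0.7 -0.6  0.4] dock 0.0 [ 37.7  23.3 -32.6  99.7  15.8  86.  -86.6]
111 30 plate 0.0 [ 11.2   1.6 -58.1 113.7  32.8  79.3 -82.2] [ 0.8 -0.3  0.4] dock 0.0 [  0.5  23.6  12.1  98.    3.3  87.8 -74.6]
95 0 plate 255.91 [ -23.3  -16.3   -9.8  128.3   16.4   48.9 -144.6] [-0.2 -1.  -0.1] dock 0.0 [  4.2   3.   11.5 119.1  -0.7  58.  -70.4]
95 8 plate 0.0 [ -1.7 -16.2 -28.1 124.9   8.1  54.2 -90. ] [ 0.5 -0.8  0.3] dock 0.0 [ 50.7  12.4 -40.4 111.7  10.8  67.  -81. ]
95 12 plate 0.0 [-18.6 -12.1 -15.4 122.7  15.7  59.5 -91.2] [ 0.6 -0.7  0.3] dock 0.0 [  2.6  11.5  11.2 110.7   1.4  69.6 -73.2]
95 16 plate 0.0 [ 10.2 -10.4 -40.8 118.8   9.8  62.2 -89.8] [ 0.5 -0.8  0.3] dock 0.0 [ 44.   18.2 -36.5 106.3  14.1  75.4 -84.7]
95 20 plate 0.0 [  7.7 -16.3 -51.7 127.9  30.   55.5 -44. ] [0.8 0.3 0.4] dock 0.0 [ 39.9  20.7 -33.4 103.7  14.8  79.4 -85.5]
95 25 plate 0.0 [ -18.7   -5.3   -3.9  114.8   -0.8   68.1 -115.3] [-0.1 -1.  -0. ] dock 0.0 [ 37.9  24.6 -33.  100.4  16.5  84.5 -87.3]
95 30 plate 0.0 [ -65.8   -3.4   41.8  112.2    2.4   73.6 -112.8] [ 0. -1.  0.] dock 0.0 [ 35.   28.1 -31.1  97.1  17.4  89.4 -88.3]
```

```bash
cat > dk.py <<'E'
from kin2 import *
import sys
np.set_printoptions(precision=2,suppress=True,linewidth=200)
be=np.radians(float(sys.argv[1]) if len(sys.argv)>1 else 0)
q,t,M=look()
R0=R.from_rotvec([0,0,np.radians(3.5)])*R.from_matrix(np.diag([1,-1,-1.]))
# tool pitched: reader-down axis in tool = (sin be,0,cos be)
Rt=R0*R.from_rotvec([0,-be,0])
print("q",np.array(q),"pos",np.array(t),"dpos to grip",np.array([439.4,-149.2,114.9])-t,"rotvec",np.degrees((Rt*R.from_matrix(M).inv()).as_rotvec()))
a=R.from_matrix(M).apply([np.sin(be),0,np.cos(be)]);print("reader down",a)
E
python3 -m inch '[[-2,-4,0,0.8,5,0],[-6,-8,0,0.9,5.2,0],[-10,-10,-6,0.9,5.2,0],[-13,-10,-10,0.9,5.2,0],[-14,-10,-14,0.9,5,0],[-14,-10,-14,0,0,0],[-10,-8,-12,0,0,0],[-4,-2,-6,0,0,0],[0,0,0,0,0,0],[0,0,0,0,0,0]]'; python3 dk.py
```

```text
clock: 12.55
position: [440.3, -148.2, 248.9]
eef_rot: [[0.998, 0.065, 0.002], [0.065, -0.998, -0.001], [0.002, 0.001, -1.0]]
force: [0.5, -0.1, -1.7]
grip_width: 25.3
gripper_force: 52.8
q [ 19.28  -4.23  -3.77 107.89  -0.27  76.21 -70.67] pos [ 440.27 -148.2   248.9 ] dpos to grip [  -0.87   -1.   -134.  ] rotvec [ 0.05  0.11 -0.24]
reader down [ 0. -0. -1.]
```

Lower it to just above the rim, correct, then set it down.

```bash
python3 -m inch '[[-0.9,-1,-10,0,0,0],[0,0,-22,0,0,0],[0,0,-26,0,0,0],[0,0,-26,0,0,0],[0,0,-18,0,0,0],[0,0,-8,0,0,0],[0,0,0,0,0,0],[0,0,0,0,0,0]]'; python3 dk.py; python3 -m inch '[[0,0,-6,0,0,0],[0,0,-6,0,0,0],[0,0,-5,0,0,0],[0,0,-4,0,0,0],[0,0,-2,0,0,0],[0,0,0,0,0,0],[0,0,0,0,0,0]]'; python3 dk.py
```

```text
clock: 13.22
position: [439.9, -149.6, 139.6]
eef_rot: [[0.998, 0.066, 0.002], [0.066, -0.998, -0.001], [0.002, 0.002, -1.0]]
force: [-0.7, -0.5, -1.3]
grip_width: 25.6
gripper_force: 52.8
q [ 19.28   0.75  -3.83 116.09   0.11  63.   -70.83] pos [ 439.87 -149.55  139.62] dpos to grip [ -0.47   0.35 -24.72] rotvec [ 0.08  0.14 -0.27]
reader down [ 0. -0. -1.]
clock: 13.8
position: [439.1, -149.8, 115.9]
eef_rot: [[0.998, 0.065, 0.001], [0.065, -0.998, -0.001], [0.001, 0.001, -1.0]]
force: [1.3, -0.1, -2.0]
grip_width: 25.3
gripper_force: 52.9
q [ 19.28   2.27  -3.83 117.54   0.23  60.11 -70.94] pos [ 439.1  -149.77  115.92] dpos to grip [ 0.3   0.57 -1.02] rotvec [ 0.07  0.07 -0.23]
reader down [ 0. -0. -1.]
```

```bash
python3 -m inch '[[0,0,-1,0,0,0],[0,0,0,0,0,0],[0,0,0,0,0,0]]'; python3 -m inch '[[0,0,0,0,0,0],[0,0,0,0,0,0],[0,0,0,0,0,0],[0,0,0,0,0,0],[0,0,0,0,0,0]]' 0.48 50; python3 -m inch '[[0,0.5,0,-0.2,4,0],[0,0,0,-0.3,5,0],[0,0,0,-0.3,5,0],[0,0,0,-0.3,5,0],[0,0,0,-0.2,3,0],[0,0,0,0,0,0],[0,0,0,0,0,0]]'; python3 dk.py 22; python3 dk.py 22 >/dev/null; python3 - <<'E'
from h import *
np.set_printoptions(precision=1,suppress=True)
for n in("top","scene"):
    p=ctrl.camera(n);C=cloud(p)
    m=(C[...,2]>30)&(C[...,2]<46)&(abs(C[...,0]-439)<30)&(abs(C[...,1]+149)<28)&(p["z_map"]>0)
    c=C[m];print(n,len(c));
    if len(c)>10: print(c.min(0),c.max(0),cv2.minAreaRect(c[:,:2].astype(np.float32)))
E
```

```text
clock: 14.05
position: [439.2, -149.8, 115.1]
eef_rot: [[0.998, 0.065, 0.002], [0.065, -0.998, -0.001], [0.001, 0.001, -1.0]]
force: [-0.2, 0.5, -1.3]
grip_width: 25.3
gripper_force: 52.9
clock: 14.47
position: [439.2, -149.8, 115.1]
eef_rot: [[0.998, 0.065, 0.002], [0.065, -0.998, -0.001], [0.002, 0.001, -1.0]]
force: [-0.0, -0.1, 0.1]
grip_width: 40.9
gripper_force: 0.0
clock: 15.05
position: [439.3, -149.0, 114.3]
eef_rot: [[0.925, 0.065, -0.373], [0.061, -0.998, -0.023], [-0.374, -0.002, -0.927]]
force: [0.1, 0.2, 0.2]
grip_width: 41.0
gripper_force: 0.0
q [ 15.25  17.91  -4.58 102.52   6.74  81.08 -77.91] pos [ 439.33 -149.04  114.25] dpos to grip [ 0.07 -0.16  0.65] rotvec [-0.09  0.02 -0.25]
reader down [ 0.  0. -1.]
top 57
[ 416.9 -160.1   30.8] [ 435.4 -126.4   46. ] ((420.7135925292969, -140.1356201171875), (37.29756164550781, 14.709453582763672), 64.21967315673828)
scene 409
[ 414.6 -175.4   30.1] [ 464.3 -129.9   46. ] ((439.19537353515625, -152.07713317871094), (47.081661224365234, 45.85063552856445), 4.43162202835083)
```

```bash
python3 -m inch '[[0,0,0.5,0,0,0],[0,0,0,0,0,0],[0,0,0,0,0,0],[0,0,0,0,0,0],[0,0,0,0,0,0],[0,0,0,0,0,0]]' 0.1 50; python3 dk.py 22; python3 -m inch '[[0,0,6,0,0,0],[0,0,14,0,0,0],[0,0,24,0,0,0],[0,0,30,0,0,0],[0,0,32,0,0,0],[0,0,32,0,0,0],[0,0,30,0,0,0],[0,0,22,0,0,0],[0,0,10,0,0,0],[0,0,0,0,0,0],[0,0,0,0,0,0]]'; python3 dk.py 22
```

```text
clock: 15.65
position: [439.0, -149.6, 116.2]
eef_rot: [[0.925, 0.065, -0.373], [0.06, -0.998, -0.024], [-0.374, -0.0, -0.927]]
force: [-1.2, -0.1, 5.8]
grip_width: 25.4
gripper_force: 49.8
q [ 15.28  17.75  -4.57 102.48   6.77  81.26 -77.92] pos [ 439.   -149.55  116.17] dpos to grip [ 0.4   0.35 -1.27] rotvec [-0.03  0.03 -0.2 ]
reader down [ 0.  0. -1.]
clock: 16.57
position: [439.1, -149.1, 314.5]
eef_rot: [[0.925, 0.065, -0.374], [0.061, -0.998, -0.023], [-0.374, -0.001, -0.927]]
force: [-0.1, 0.4, -2.2]
grip_width: 25.5
gripper_force: 49.3
q [ 15.22   9.68  -4.41  88.79   6.19 102.87 -75.28] pos [ 439.09 -149.14  314.47] dpos to grip [   0.31   -0.06 -199.57] rotvec [-0.08  0.01 -0.23]
reader down [ 0.  0. -1.]
```

```bash
cat > gp.py <<'E'
from h import *; from kin2 import look; import sys
from scipy.spatial.transform import Rotation as R
np.set_printoptions(precision=2,suppress=True,linewidth=200)
B=R.from_rotvec([0,-np.radians(22),0]); L=110.5
def rd():
    q,t,M=look();Rr=R.from_matrix(M)*B.inv()*R.from_matrix(np.diag([1,-1,-1.]));return np.array(q),np.array(t),Rr.as_matrix()
if __name__=="__main__":
    q,t,Rr=rd();c=np.array([498.4,153.6,60.]);n=np.array([-.454,.002,.891]);n/=np.linalg.norm(n)
    a=-Rr[:,2];w=np.cross(a,-n);s=np.linalg.norm(w);w=w/s*np.degrees(np.arctan2(s,-a@n))
    print("q",q,"pos",t,"lens",t+a*L,"dpos",c+n*(L+60)-t,"rot",w,"spot-label",t+a*(L+60)-c)
    if len(sys.argv)>1:
      for nm in("top","scene","wrist"):
        q,t,Rr=rd();p=ctrl.camera(nm);rr=ctrl.trace("reader",p)
        if not rr: print(nm,"none");continue
        l=(cloud(p)[rr[0]["pixels"]&(p["z_map"]>0)]-(t-Rr[:,2]*L))@Rr
        for lo,hi in((-8,8),(8,38),(55,90),(120,140)):
          b=l[(l[:,2]>lo)&(l[:,2]<hi)&(np.abs(l[:,:2]).max(1)<40)]
          if len(b)>10: print(nm,lo,hi,len(b),"p3",np.percentile(b,3,axis=0),"p97",np.percentile(b,97,axis=0))
E
python3 -m inch '[[0,8,0,0,0,0],[0,18,0,0,0,0],[0,28,0,0,0,0],[0,35,0,0,0,0],[0,38,0,0,0,0],[0,38,0,0,0,0],[-2,38,0,0,0,0],[-4,38,0,0,0,0],[-4,32,0,0,0,0],[-4,20,0,0,0,0],[-4,9,0,0,0,0],[0,0,0,0,0,0]]'; python3 gp.py
```

```text
clock: 17.57
position: [419.3, 155.0, 314.2]
eef_rot: [[0.924, 0.07, -0.376], [0.065, -0.998, -0.025], [-0.377, -0.001, -0.926]]
force: [-0.2, -0.6, -0.9]
grip_width: 25.2
gripper_force: 49.3
q [  -3.21    8.91  -18.01   90.1    -3.94  102.55 -107.64] pos [419.32 155.01 314.21] lens [419.03 155.15 203.71] dpos [   1.67   -1.07 -102.3 ] rot [ -0.19 -27.15  -0.03] spot-label [-79.53   1.63  83.71]
```

Tilt and descend, keeping well above the plate.

```bash
python3 -m inch '[[0,0,-4,0,-4,0],[0,0,-10,0,-5,0],[0,0,-16,0,-5,0],[0,0,-20,0,-5,0],[0,0,-20,0,-5,0],[1,-0.5,-16,0,-3,0],[0.5,-0.5,-9,0,0,0],[0,0,-3,0,0,0],[0,0,0,0,0,0],[0,0,0,0,0,0],[0,0,0,0,0,0]]'; python3 gp.py c
```

```text
clock: 18.48
position: [423.9, 151.7, 218.3]
eef_rot: [[0.994, 0.057, 0.089], [0.059, -0.998, -0.023], [0.087, 0.028, -0.996]]
force: [0.6, 0.3, -1.8]
grip_width: 25.4
gripper_force: 49.5
q [  -3.63   -7.96  -20.07  114.57    0.53   68.78 -110.45] pos [423.87 151.67 218.28] lens [474.11 151.81 119.86] dpos [-2.88  2.27 -6.36] rot [-0.17  0.04 -0.09] spot-label [ 2.98 -1.71  6.42]
top -8 8 115 p3 [-15.59 -23.14  -1.62] p97 [25.59 20.58  7.72]
top 8 38 419 p3 [-15.53 -23.21   9.01] p97 [25.63 20.06 37.71]
top 55 90 280 p3 [ -5.45 -13.47  55.9 ] p97 [20.71  9.81 88.25]
scene -8 8 131 p3 [-22.27 -26.19  -1.4 ] p97 [19.13 15.43  7.85]
scene 8 38 431 p3 [-22.03 -26.11   8.64] p97 [20.52 14.79 37.66]
scene 55 90 350 p3 [-17.14 -16.63  56.13] p97 [14.58  4.01 88.71]
scene 120 140 182 p3 [-16.18 -14.88 121.21] p97 [ 10.15   8.59 130.94]
wrist -8 8 298 p3 [ 22.07 -20.87  -0.07] p97 [23.2  21.62  7.62]
wrist 8 38 1449 p3 [ 15.08 -21.66   8.98] p97 [23.25 22.53 37.66]
wrist 55 90 1676 p3 [ 13.98 -11.39  56.21] p97 [18.55 12.61 89.21]
wrist 120 140 3428 p3 [-12.   -10.71 121.03] p97 [ 18.41  12.2  131.69]
```

```bash
python3 -m inch '[[-1.5,1.2,-3,0,0,0],[-1.4,1,-3.2,0,0,0],[0,0,0,0,0,0],[0,0,0,0,0,0],[0,0,0,0,0,0]]'; python3 gp.py; python3 -m inch '[[0,0,0,0,0,0],[0,0,0,0,0,0],[0,0,0,0,0,0],[0,0,0,0,0,0],[0,0,0,0,0,0],[0,0,0,0,0,0],[0,0,0,0,0,0],[0,0,0,0,0,0],[0,0,0,0,0,0],[0,0,0,0,0,0],[0,0,0,0,0,0],[0,0,0,0,0,0]]' >/dev/null; python3 -m inch '[[0,0,0,0,0,0],[0,0,0,0,0,0],[0,0,0,0,0,0],[0,0,0,0,0,0],[0,0,0,0,0,0],[0,0,0,0,0,0],[0,0,0,0,0,0],[0,0,0,0,0,0],[0,0,0,0,0,0],[0,0,0,0,0,0],[0,0,0,0,0,0],[0,0,0,0,0,0]]'; python3 gp.py; python3 - <<'E'
from h import *
a=ctrl.camera("scene")["frame"][100:300,150:410,::-1];b=ctrl.camera("top")["frame"][120:320,130:390,::-1]
cv2.imwrite("pics/read2.png",np.hstack([a,b]).repeat(1,0))
E
```

```text
clock: 19.2
position: [419.6, 153.9, 211.2]
eef_rot: [[0.994, 0.058, 0.088], [0.061, -0.998, -0.023], [0.087, 0.029, -0.996]]
force: [-0.3, -0.4, -2.7]
grip_width: 25.3
gripper_force: 49.5
q [  -3.84   -8.05  -20.4   115.46    0.54   68.02 -110.92] pos [419.63 153.93 211.21] lens [469.84 154.04 112.77] dpos [1.36 0.01 0.71] rot [-0.15  0.02 -0.08] spot-label [-1.3   0.5  -0.68]
clock: 21.2
position: [419.7, 153.9, 211.3]
eef_rot: [[0.994, 0.058, 0.088], [0.061, -0.998, -0.023], [0.087, 0.029, -0.996]]
force: [0.4, 0.3, -1.7]
grip_width: 25.4
gripper_force: 49.5
q [  -3.84   -8.05  -20.4   115.45    0.53   68.03 -110.92] pos [419.7  153.95 211.26] lens [469.91 154.06 112.82] dpos [ 1.29 -0.01  0.66] rot [-0.15  0.02 -0.08] spot-label [-1.23  0.52 -0.63]
```

View pics/read2.png

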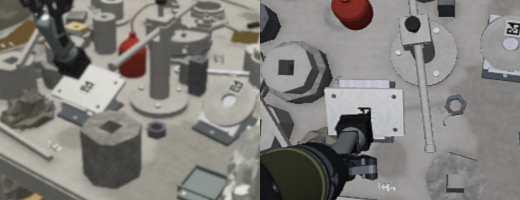

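The picture shows the reader aimed at the plate label, right picture at about (365,115), with the surroundings undisturbed. Now I go back over the bar to the dock.

```bash
python3 -m inch '[[-1,0,6,0,0,0],[0,0,14,0,3,0],[0,0,18,0,5,0],[0,0,20,0,5,0],[0,0,20,0,5,0],[0,0,16,0,5,0],[0,0,8,0,4,0],[0,0,2,0,0,0],[0,0,0,0,0,0],[0,0,0,0,0,0]]'; python3 dk.py 22; python3 -m inch '[[0,-8,0,0,0,0],[1,-18,0,0,0,0],[1,-28,0,0,0,0],[2,-35,0,0,0,0],[2,-38,0,0,0,0],[2,-38,0,0,0,0],[2,-38,0,0,0,0],[2,-38,0,0,0,0],[2,-32,0,0,0,0],[2,-20,0,0,0,0],[2,-10,0,0,0,0],[0,0,0,0,0,0]]'; python3 dk.py 22
```

```text
clock: 22.13
position: [418.5, 154.1, 315.1]
eef_rot: [[0.926, 0.065, -0.372], [0.061, -0.998, -0.023], [-0.373, -0.001, -0.928]]
force: [-0.3, -0.5, -2.4]
grip_width: 25.2
gripper_force: 49.7
q [  -3.13    8.56  -17.96   90.32   -4.    102.41 -107.76] pos [418.48 154.14 315.1 ] dpos to grip [  20.92 -303.34 -200.2 ] rotvec [-0.06  0.11 -0.25]
reader down [ 0.  0. -1.]
clock: 23.13
position: [435.9, -151.3, 315.3]
eef_rot: [[0.926, 0.061, -0.373], [0.056, -0.998, -0.023], [-0.374, 0.0, -0.928]]
force: [-0.4, 0.8, -2.6]
grip_width: 25.3
gripper_force: 49.6
q [ 15.1    9.3   -3.93  89.11   6.2  102.85 -75.17] pos [ 435.85 -151.33  315.35] dpos to grip [   3.55    2.13 -200.45] rotvec [0.01 0.06 0.02]
reader down [ 0. -0. -1.]
```

```bash
python3 -m inch '[[1.5,1,-10,0,0,0],[1.8,1,-22,0,0,0],[0,0,-30,0,0,0],[0,0,-32,0,0,0],[0,0,-32,0,0,0],[0,0,-26,0,0,0],[0,0,-16,0,0,0],[0,0,-6,0,0,0],[0,0,0,0,0,0],[0,0,0,0,0,0]]'; python3 dk.py 22
```

```text
clock: 23.97
position: [440.5, -145.8, 141.8]
eef_rot: [[0.926, 0.067, -0.373], [0.063, -0.998, -0.024], [-0.373, -0.001, -0.928]]
force: [-0.1, -0.4, -1.4]
grip_width: 25.5
gripper_force: 49.6
q [ 14.79  16.23  -4.43 101.18   6.43  84.05 -77.71] pos [ 440.46 -145.75  141.79] dpos to grip [ -1.06  -3.45 -26.89] rotvec [-0.09  0.06 -0.34]
reader down [ 0.  0. -1.]
```

```bash
python3 -m inch '[[-1,-2,0,0,0,0],[-0.3,-1.6,0,0,0,0],[0,0,0,0,0,0],[0,0,-6,0,0,0],[0,0,-6,0,0,0],[0,0,-5,0,0,0],[0,0,-4,0,0,0],[0,0,-3,0,0,0],[0,0,-1.5,0,0,0],[0,0,0,0,0,0],[0,0,0,0,0,0]]'; python3 dk.py 22
```

```text
clock: 24.88
position: [438.4, -150.5, 116.2]
eef_rot: [[0.925, 0.065, -0.374], [0.061, -0.998, -0.023], [-0.375, -0.001, -0.927]]
force: [-1.6, 0.7, 3.5]
grip_width: 25.4
gripper_force: 50.1
q [ 15.08  17.75  -4.2  102.48   6.7   81.3  -77.7 ] pos [ 438.41 -150.54  116.2 ] dpos to grip [ 0.99  1.34 -1.3 ] rotvec [-0.07 -0.03 -0.22]
reader down [-0.  0. -1.]
```

```bash
python3 -m inch '[[0,0,0,0,0,0],[0,0,0,0,0,0],[0,0,0,0,0,0],[0,0,0,0,0,0],[0,0,0,0,0,0]]' 0.48; python3 -m inch '[[2,0.5,5,0,0,0],[4,0.5,10,0,0,0],[6,0,16,0,0,0],[8,0,20,0,0,0],[8,0,22,0,0,0],[6,0,26,0,0,0],[0,0,28,0,0,0],[0,0,25,0,0,0],[0,0,15,0,0,0],[0,0,5,0,0,0],[0,0,0,0,0,0]]'; python3 - <<'E'
from h import *
np.set_printoptions(precision=1,suppress=True)
ps=[ctrl.camera(n) for n in("top","scene","wrist")]
for p in ps:
    C=cloud(p);k=(abs(C[...,0]-439)<32)&(abs(C[...,1]+149)<28)&(p["z_map"]>0)
    for lo,hi in((36,50),(128,145)):
        c=C[k&(C[...,2]>lo)&(C[...,2]<hi)]
        if len(c)>10: print(lo,len(c),c[:,2].mean(),cv2.minAreaRect(c[:,:2].astype(np.float32)))
cv2.imwrite("pics/end.png",np.hstack([ps[1]["frame"][100:340,180:460,::-1],ps[0]["frame"][60:300,250:510,::-1],ps[2]["frame"][80:320,200:440,::-1]]))
E
```

```text
clock: 25.3
position: [438.8, -150.7, 115.7]
eef_rot: [[0.925, 0.065, -0.373], [0.061, -0.998, -0.023], [-0.374, -0.001, -0.927]]
force: [-0.2, -1.0, -0.0]
grip_width: 41.2
gripper_force: 0.0
clock: 26.22
position: [473.6, -149.7, 289.6]
eef_rot: [[0.927, 0.065, -0.37], [0.06, -0.998, -0.024], [-0.371, -0.0, -0.929]]
force: [-0.5, -0.7, -0.3]
grip_width: 41.2
gripper_force: 0.0
36 246 44.74112941912962 ((440.7481994628906, -149.39137268066406), (45.84877014160156, 45.51741027832031), 3.5905072689056396)
128 404 134.93785011531378 ((440.6482238769531, -149.59474182128906), (34.60939025878906, 26.016021728515625), 0.47775086760520935)
36 400 43.539093779117856 ((439.71600341796875, -152.95521545410156), (47.48619842529297, 45.59283447265625), 3.6296184062957764)
128 278 133.81419679526067 ((438.74517822265625, -153.35623168945312), (37.37273406982422, 24.772655487060547), 2.4462995529174805)
36 649 44.70284608893065 ((443.27642822265625, -152.7478790283203), (51.30937576293945, 51.683048248291016), 3.775252342224121)
128 864 134.79744279310393 ((439.0465087890625, -149.78057861328125), (36.229061126708984, 25.419910430908203), 5.052234172821045)
```

View pics/end.png

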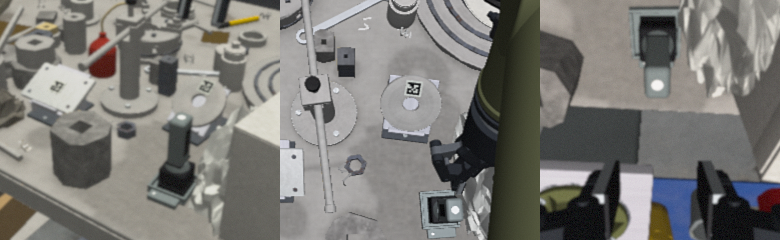

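The pictures show the reader upright and square in its dock: its top is at z≈135 as at the start, and it sits about 2 mm off centre, within the play. The fingers are clear and the oil can and nut have not moved.

```bash
python3 -c "
from rig import ctrl
print(ctrl.job_done())"
```

```text
the job is handed in; nothing more can be done
None
```

I held the reader on the flange label and then the plate label for about 2 s each, put it back upright and fully down in its dock, released it and handed the job in at about 26 s; I docked it once between the two to regrip, because the plate was out of reach with the first grip.

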